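Fit the paddle beater into the mixer drive and hold it home

TASK

Lift the flat paddle beater out of its stand and fit it, upright, into the drive on top of the low mixer: turn it until its splines mesh with the drive, slide it fully home against the spring, and keep it pressed there in the gripper - finish while still holding it down, because a colleague will lock it. Leave the dough hook, the cake pan, the bowl and the jar alone.

Things in the scene. Friction and masses are not known exactly. Their poses are not given: they have to be found in the camera images.
- paddle: Flat aluminium paddle beater, 127 mm tall, about 0.24 kg (varies), stem down in one well of the stand. Origin: tip of the stem; z up the stem. Stem from the tip: splined shank z 0-26 mm, round collar 42 mm across z 26-32, round neck 16 mm across z 32-58, then a flat frame in its y-z plane, z 55-127: 12 mm thick along x, 80 mm wide along y, with two windows beside a central rib 16 mm wide
- paddle_top (a point): Middle of the paddle's top edge, on the stem axis, 127 mm above the stem tip; axes as the paddle's. Grip here from above across the 12 mm thickness (along x)
- paddle_spline (a point): Underside of the paddle's splines, on the stem axis, 10 mm above the stem tip; axes as the paddle's. Below it a round pilot 13 mm across with a tapered nose; from it up to the collar (16 mm) four splines forming a plus sign, 26 mm across, arms 8 mm thick, lying along x and y: the same again every quarter turn
- drive_mouth (a point): Centre of the top face of the mixer's drive hub, 121 mm above the bench. The pilot enters at any angle (about 1 mm play); then the splines stand on the hub's face, stem tip 10 mm below this point, until within about 0.1 rad of the slots, when the beater can sink. Fully home, the collar lies on the hub and the tip is 26 mm below this point. Its orientation is the mixer's, NOT the slots'
- mixer: Low grey mixer, bowl off, 190 (x) x 170 (y) x 85 mm, fixed. Origin: centre of its underside. In its middle an aluminium drive hub, a block 36 mm square and 36 mm high, with a plus-shaped socket, slots 11 mm wide and 28 mm across, parallel to the hub's sides. The hub does not turn but stands at an angle that differs each time and is not given: look from above or feel within a quarter turn
- ejector (a joint): Spring-loaded brass pin in the drive socket: travel in m, 0 up, positive pushed down. The stem tip meets it 18 mm below the mouth; it pushes back with 5 N at first and 10 N at 0.008, which is fully home. The beater's weight alone does not push it down; let go, the beater rises again
- stand: White plastic attachment stand, 90 (x) x 220 (y) x 45 mm high, fixed. Two round wells 31 mm across, 38 mm deep, 60 mm either side of its middle along y. The beater's collar rests on the stand's top and its shank hangs loosely in the well: lift more than 30 mm to clear. Origin: centre of its underside
- dough_hook: Bystander: dough hook of the same aluminium with the same stem but a curled rod on top, 132 mm tall, in the other well. Origin: its stem tip
- cake_pan: Bystander: steel pan 176 (x) x 325 (y) x 40 mm with small cakes in brown cases, 58 mm high, beyond the work. Origin: bench level, middle of its long edge nearest the robot
- bowl: Bystander: steel bowl, 120 mm across, 55 mm high. Origin: centre of its underside
- jar: Bystander: glass jar, 60 mm across, 85 mm high. Origin: centre of its underside
Mind the look-alikes: they are no part of the job. Of the things that look like the stand, take the one that is farthest to the robot's right at the start.

How it is judged:
By the outcome, as a careful person would: the job done as asked, in the order asked, and still so for the second after the job is handed in, while the arm keeps its last pose, push and grip.
It also fails if it takes over 58 s, if anything falls off the work surface, if the arm or the gripper's body presses on something with over 40 N, if the wrist force passes 120 N, or if a joint passes its speed limit or range.

ROBOT

A 6-joint arm with a two-finger parallel gripper is mounted at the origin on the work surface. World frame = base frame: x ahead of the robot, y to its left, z up, the work surface at z = 0. Lengths are in m, angles in rad, forces in N, time in s.
With the tool pointing down it reaches from about 0.35 to 0.775 m from the base axis. Payload 7.3 kg.
Tool frame: the origin (TCP) lies at the very end of the fingers, on their centre line; the grasp point (between the pads) lies 19 mm behind it (pinch_z is the distance from the TCP to the grasp point, in m); z points along the fingers, y is the line along which they close (so a half turn about z gives the same grasp; the last joint's range is limited). The gripper opens to 92 mm and grips with 3 to 60 N. Pads are 19 mm wide; open, the fingers measure 130 mm over their backs; the gripper's body (75 mm by 190 mm) begins 47 mm behind the grasp point.
Start: joints at [1.051, 0.342, 1.524, -0, 1.275, -0.146], TCP at [0.192, 0.489, 0.206] pointing down, gripper open.
Joint ranges: [-2.53, 2.53], [-0.77, 2.02], [0.04, 2.7], [-1, 4.14], [0.28, 2.66], [-3.11, 3.11]. Speed limits (rad/s): [2.57, 2.57, 3.14, 3.14, 3.14, 3.14].

INTERFACE

Orientations are given as [roll, pitch, yaw] about the fixed x, y, z axes, in that order (R = Rz(yaw) Ry(pitch) Rx(roll)).
In Python, from cell import * gives the robot as it stands.
- The arm moves only by the tool arm_command, never from a script. Its arguments are lists of equal length, an entry for each row: "fingers": the gripper command: -1 is fully open, 1 is shut, values between are in proportion; "travel": the shift along the tool's x, y, z in m, a list of three; "dr": the turn, a rotation vector about the tool's x, y, z in degrees, a list of three. In form: {"fingers": [fingers, ...], "travel": [[x, y, z], ...], "dr": [[wx, wy, wz], ...]}. A call has 1 to 8 rows; each row is the pose to reach, as a shift and turn from the pose commanded when the call began, along the tool's axes at that moment; what a row does not reach only later rows make up. A row lasts 1/12 s, in which the tool goes at most 41.7 mm and 7.16 degrees, less where a joint would pass 70% of its speed; a pose out of reach is approached as far as the arm can. A call with a gripper value outside its range is refused whole. The fingers move at their own pace and stop on an object; "squeeze" is the grip in N (left out, the last holds). Time passes only in rows, so rows that repeat a pose let the fingers close. It gives the time, the measured TCP pose, the force, the opening and the grip force at its end, in the units of the state.
- observe(): the state, without advancing time (a new reading comes with each control period).
- read_camera(name): name is "scene" or "top" or "wrist"; returns a dict with "color" (420x560x3 uint8, blue, green, red), "z_map" (420x560 float32, m along the optical axis (not along the pixel's ray), 0 where there is no reading), "fx", "fy", "cx", "cy" (pixels), "R" (3x3) and "t" (3): a world point X has camera coordinates R X + t. Camera axes: x right, y down, z forward; pixel columns grow to the right and rows downward; lengths in m; the calibration is good to about 2 mm. A picture is of the moment at which its call begins.
- hand_in(): hands the job in; it is judged then, once.
The state is a dict: "time": time; "qpos": joint angles; "qvel": joint speeds; "joint_efforts": joint torques, N m; "tool_pos": TCP position; "tool_rot": TCP orientation; "contact_force": force on the tool from outside, world axes, zero at the start; "torque": the same for the moment, N m; "opening": finger opening in m; "grip_force": force on a finger pad.
Only numpy, scipy, OpenCV 4.12 (cv2) and the standard library are available. Lean on these libraries where they do the work, as an engineer would, in place of code of your own. Each camera call takes 0.05 s, during which the arm holds its last target. There are 200 camera calls.

## Working session

There is one attempt and no reset: what is moved stays moved. The work goes in short steps, Python scripts to look and compute and a tool call to move; the robot and the scene stay as the last step left them, time stands still between calls to the robot, and variables do not carry over. Pictures are saved under pics/ and viewed, at most 10 in all, crops included, and the job is handed in when it is done.

Besides the shell and the picture viewer there is one more tool, called after "Call:" as name(argument=value, ...) on one line, values as JSON. arm_command: Moves the arm, as the interface text tells. Its arguments: {"type":"object","properties":{"fingers":{"type":"array","items":{"type":"number"}},"travel":{"type":"array","items":{"type":"array","items":{"type":"number"}}},"dr":{"type":"array","items":{"type":"array","items":{"type":"number"}}},"squeeze":{"type":"number"}},"required":["fingers","travel","dr"]}

```bash
mkdir -p pics; ls; python3 - <<'E'
from cell import *
import cv2,numpy as np
s=observe();print(s)
a=read_camera("top");b=read_camera("scene")
np.savez('c0.npz',**{k+'_t':v for k,v in a.items()},**{k+'_s':v for k,v in b.items()})
cv2.imwrite('pics/top0.png',a['color']);cv2.imwrite('pics/scene0.png',b['color'])
for c in(a,b):print(c['fx'],c['cx'],c['cy'],-c['R'].T@c['t'],c['R'].round(3).tolist())
E
```

```text
pics
{'time': 0.0, 'qpos': array([ 1.05100098e+00,  3.42729745e-01,  1.52502339e+00, -1.33491037e-05,
        1.27535900e+00, -1.46027118e-01]), 'qvel': array([ 1.12254676e-04, -1.03043277e-03, -1.03507229e-03, -2.93630649e-04,
       -3.86714771e-04,  1.97489666e-05]), 'joint_efforts': array([-1.27938718e-03, -4.31236768e+01, -2.44219011e+01,  7.16400566e-02,
        5.59217006e-02, -1.21401745e-04]), 'tool_pos': array([0.19147164, 0.48837662, 0.2048391 ]), 'tool_rot': array([-3.14008749e+00, -2.08468496e-04,  2.76782816e+00]), 'contact_force': array([-0.24008428, -0.46718244, -0.03162383]), 'torque': array([-0.01938496, -0.03801611,  0.06030158]), 'grip_force': 0.0, 'opening': 0.09198688275413976}
392.9663784754869 280.61897969662687 214.35945625238367 [0.3604145  0.01445421 0.94557414] [[-0.017, -1.0, 0.011], [-0.986, 0.016, -0.163], [0.163, -0.013, -0.987]]
538.528770014422 269.5125002148424 210.0879056420557 [1.47888064 0.3354087  0.89369154] [[-0.29, 0.957, -0.009], [0.574, 0.166, -0.802], [-0.766, -0.238, -0.597]]
```

View pics/top0.png

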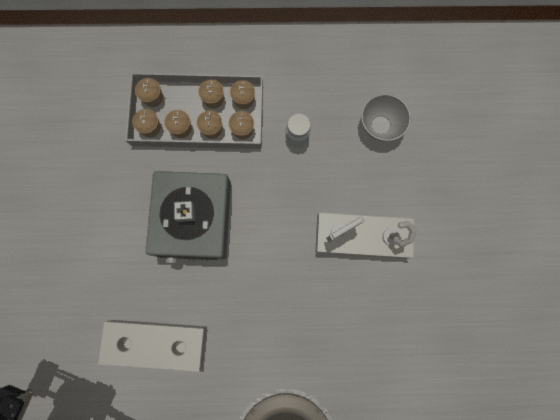

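View pics/scene0.png

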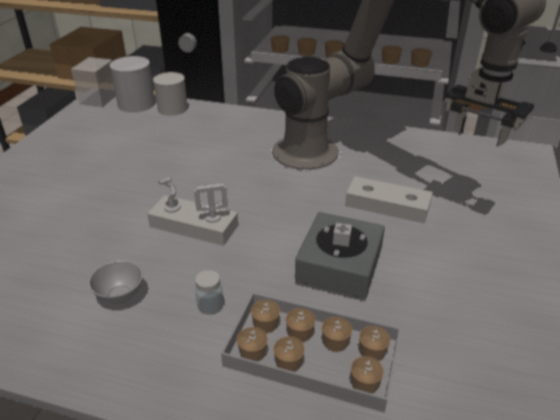

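The top view shows the robot's-right stand at about (366,236), with the paddle at (347,228) and the hook at (402,236). The mixer hub is at (183,211), and an empty look-alike stand is at (152,346). Next I'll measure the paddle and hub.

```bash
cat > h.py <<'E'
import numpy as np,cv2
def cloud(c,u0,u1,v0,v1):
    v,u=np.mgrid[v0:v1,u0:u1];z=c['z_map'][v0:v1,u0:u1].astype(float)
    P=np.stack([(u-c['cx'])/c['fx']*z,(v-c['cy'])/c['fy']*z,z],-1)
    W=(P-c['t'])@c['R'];W[z==0]=np.nan;return W,u,v
def proj(c,X):
    p=c['R']@np.array(X)+c['t'];return c['fx']*p[0]/p[2]+c['cx'],c['fy']*p[1]/p[2]+c['cy']
def load(s):
    d=np.load('c0.npz');return {k[:-2]:d[k] for k in d if k.endswith('_'+s)}
def rect(W,lo,hi,n):
    m=(W[...,2]>lo)&(W[...,2]<hi);p=W[m];r=cv2.minAreaRect(p[:,:2].astype(np.float32)*1000)
    print(n,len(p),'mean',p.mean(0).round(4),'zmed',np.median(p[:,2]).round(4),'rect',np.round(r[0],1),np.round(r[1],1),round(r[2],1));return p
E
python3 - <<'E'
from h import *
c=load('t')
W,u,v=cloud(c,310,375,205,260)
p=rect(W,.136,.16,'paddle top');q=p[:,:2]-p[:,:2].mean(0);w,V=np.linalg.eigh(q.T@q);print('dir deg',np.degrees(np.arctan2(V[1,1],V[0,1])))
W,_,_=cloud(c,300,425,205,265);rect(W,.038,.052,'stand')
W,_,_=cloud(c,160,210,190,235);rect(W,.11,.13,'hub')
W,_,_=cloud(c,140,235,165,265);rect(W,.07,.095,'mixer')
s=load('s');W,_,_=cloud(s,185,235,175,225);p=rect(W,.10,.16,'paddle scene')
q=p[:,:2]-p[:,:2].mean(0);w,V=np.linalg.eigh(q.T@q);print('dir deg',np.degrees(np.arctan2(V[1,1],V[0,1])),p[:,2].max())
W,_,_=cloud(s,325,360,215,250);rect(W,.113,.13,'hub scene')
im=np.vstack([cv2.resize(c['color'][190:235,155:215],None,fx=8,fy=8,interpolation=cv2.INTER_CUBIC)])
cv2.imwrite('pics/hub0.png',cv2.convertScaleAbs(im,alpha=1.3))
E
```

```text
paddle top 223 mean [ 0.4621 -0.1305  0.1451] zmed 0.1458 rect [ 463.1 -132.1] [11.8 79.7] 29.2
dir deg 119.07078895640932
stand 3004 mean [ 0.4566 -0.186   0.0456] zmed 0.0454 rect [ 458.4 -192. ] [220.1  90.5] 85.3
hub 235 mean [0.5085 0.2109 0.1198] zmed 0.1207 rect [508.8 211.4] [36.8 36.8] 2.4
mixer 6139 mean [0.5055 0.2094 0.0855] zmed 0.0856 rect [508.5 211.6] [170.7 192.2] 86.7
paddle scene 377 mean [ 0.4677 -0.1333  0.1293] zmed 0.1337 rect [ 466.  -133.2] [16.8 80.3] 28.9
dir deg 119.08046500925558 0.1483370709341533
hub scene 169 mean [0.5114 0.2096 0.1191] zmed 0.1196 rect [510.2 209.3] [42.3 36. ] 2.7
```

View pics/hub0.png

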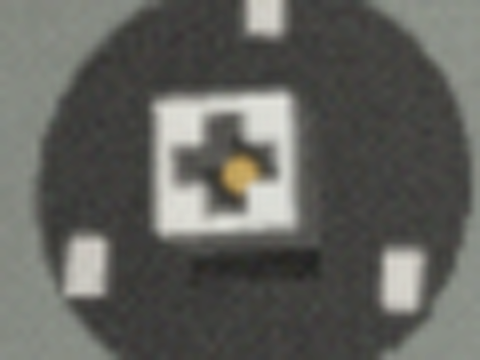

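Depth agrees: paddle at (463,-132), which matches the well computed from the stand pose to within 0.2 mm. Its x axis is at 29.1°. The hub is at (509,211), top 0.1207, slots at about 2.5°.

```bash
cat > go.py <<'E'
import sys,numpy as np
from scipy.spatial.transform import Rotation as Ro
from cell import observe
def go(x,y,z,yaw):
    s=observe();R=Ro.from_euler('xyz',s['tool_rot']);T=Ro.from_euler('xyz',[np.pi,0,np.radians(yaw)])
    print('t',round(s['time'],2),'pos',s['tool_pos'].round(4),'rot',np.degrees(s['tool_rot']).round(2),'F',s['contact_force'].round(1))
    print(x,y,z,yaw,'travel',R.inv().apply(np.array([x,y,z])-s['tool_pos']).round(4),'dr',np.degrees((R.inv()*T).as_rotvec()).round(2))
if __name__=='__main__':
    a=list(map(float,sys.argv[1:]))
    for i in range(0,len(a),4):go(*a[i:i+4])
E
python3 go.py .40 .15 .25 140  .463 -.132 .22 119.1
```

```text
t 0.1 pos [0.1915 0.4884 0.2049] rot [-1.7992e+02 -1.0000e-02  1.5858e+02] F [-0.3  0.   0.3]
0.4 0.15 0.25 140.0 travel [-0.3177 -0.239  -0.0448] dr [-0.08 -0.   18.58]
t 0.1 pos [0.1915 0.4884 0.2049] rot [-1.7992e+02 -1.0000e-02  1.5858e+02] F [-0.3  0.   0.3]
0.463 -0.132 0.22 119.1 travel [-0.4793 -0.4785 -0.0146] dr [-8.000e-02  1.000e-02  3.948e+01]
```

Call:
arm_command(fingers=[-0.2,-0.2,-0.2,-0.2,-0.2,-0.2,-0.2,-0.2], travel=[[-0.318,-0.239,-0.045],[-0.318,-0.239,-0.045],[-0.318,-0.239,-0.045],[-0.318,-0.239,-0.045],[-0.318,-0.239,-0.045],[-0.318,-0.239,-0.045],[-0.318,-0.239,-0.045],[-0.318,-0.239,-0.045]], dr=[[0,0,18.5],[0,0,18.5],[0,0,18.5],[0,0,18.5],[0,0,18.5],[0,0,18.5],[0,0,18.5],[0,0,18.5]], squeeze=50)

```text
time: 0.77
tool_pos: [0.3659, 0.2049, 0.2431]
tool_rot: [-3.142, -0.0, 2.445]
contact_force: [0.9, 1.1, -0.3]
opening: 0.0554
grip_force: 0.0
```

```bash
python3 go.py .463 -.132 .22 119.1
```

```text
t 0.77 pos [0.3659 0.2049 0.2431] rot [-1.7999e+02 -1.0000e-02  1.4010e+02] F [ 0.9  1.1 -0.3]
0.463 -0.132 0.22 119.1 travel [-0.2907 -0.1962  0.0231] dr [-1.0e-02 -1.0e-02  2.1e+01]
```

Call:
arm_command(fingers=[-0.2,-0.2,-0.2,-0.2,-0.2,-0.2,-0.2,-0.2], travel=[[-0.285,-0.19,0.023],[-0.285,-0.19,0.023],[-0.285,-0.19,0.023],[-0.285,-0.19,0.023],[-0.285,-0.19,0.023],[-0.285,-0.19,0.023],[-0.285,-0.19,0.023],[-0.285,-0.19,0.023]], dr=[[0,0,21],[0,0,21],[0,0,21],[0,0,21],[0,0,21],[0,0,21],[0,0,21],[0,0,21]])

```text
time: 1.43
tool_pos: [0.4593, -0.1144, 0.2203]
tool_rot: [-3.142, -0.0, 2.078]
contact_force: [1.4, 1.5, 1.0]
opening: 0.055
grip_force: 0.0
```

```bash
python3 go.py .463 -.132 .19 119.1
```

```text
t 1.43 pos [ 0.4593 -0.1144  0.2203] rot [-1.8000e+02 -2.0000e-02  1.1906e+02] F [1.4 1.5 1. ]
0.463 -0.132 0.19 119.1 travel [-0.0172 -0.0053  0.0303] dr [-0.   -0.02 -0.04]
```

Call:
arm_command(fingers=[-0.2,-0.2,-0.2,-0.2], travel=[[-0.008,-0.003,0.03],[-0.008,-0.003,0.03],[-0.008,-0.003,0.03],[-0.008,-0.003,0.03]], dr=[[0,0,0],[0,0,0],[0,0,0],[0,0,0]])

```text
time: 1.77
tool_pos: [0.4605, -0.1199, 0.1912]
tool_rot: [3.142, -0.001, 2.079]
contact_force: [-0.2, -0.2, -0.2]
opening: 0.0553
grip_force: 0.0
```

```bash
python3 go.py .463 -.132 .115 119.1; python3 - <<'E'
from cell import *;from h import *
c=read_camera('wrist');cv2.imwrite('pics/w1.png',c['color'])
W,_,_=cloud(c,0,560,0,420);m=np.linalg.norm(W[...,:2]-[.463,-.132],axis=-1)<.045
W[~m]=np.nan
p=rect(W,.136,.152,'paddle');q=p[:,:2]-p[:,:2].mean(0);w,V=np.linalg.eigh(q.T@q);print(np.degrees(np.arctan2(V[1,1],V[0,1])))
E
```

```text
t 1.77 pos [ 0.4605 -0.1199  0.1912] rot [ 1.8000e+02 -4.0000e-02  1.1911e+02] F [-0.2 -0.2 -0.2]
0.463 -0.132 0.115 119.1 travel [-0.0118 -0.0037  0.0762] dr [ 0.   -0.04  0.01]
paddle 1416 mean [ 0.4612 -0.131   0.1455] zmed 0.146 rect [ 462.9 -134.5] [11.3 79.9] 29.2
119.0293486688342
```

View pics/w1.png

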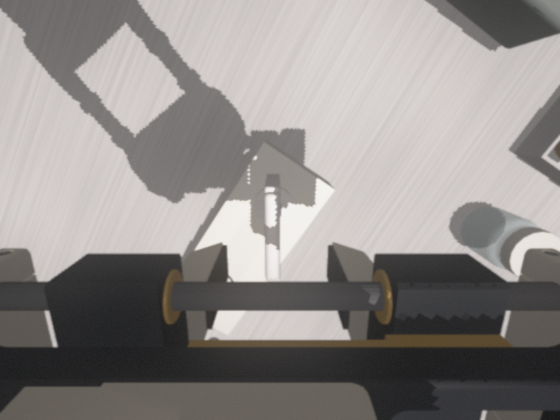

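The wrist view shows the paddle's top edge around (272,235), lying between the fingers and parallel to the pads. The angle of 119.0° is confirmed, so I'll descend.

Call:
arm_command(fingers=[-0.2,-0.2,-0.2,-0.2,-0.2,-0.2,-0.2,-0.2], travel=[[-0.012,-0.004,0.0],[-0.012,-0.004,0.02],[-0.012,-0.004,0.04],[-0.012,-0.004,0.06],[-0.012,-0.004,0.076],[-0.012,-0.004,0.076],[-0.012,-0.004,0.076],[-0.012,-0.004,0.076]], dr=[[0,0,0],[0,0,0],[0,0,0],[0,0,0],[0,0,0],[0,0,0],[0,0,0],[0,0,0]])

```text
time: 2.48
tool_pos: [0.464, -0.1334, 0.1161]
tool_rot: [3.14, 0.002, 2.079]
contact_force: [0.0, -0.5, -0.1]
opening: 0.0554
grip_force: 0.0
```

Call:
arm_command(fingers=[0.5,1,1,1,1,1,1,1], travel=[[0,0,0],[0,0,0],[0,0,0],[0,0,0],[0,0,0],[0,0,0],[0,0,0],[0,0,0]], dr=[[0,0,0],[0,0,0],[0,0,0],[0,0,0],[0,0,0],[0,0,0],[0,0,0],[0,0,0]], squeeze=55)

```text
time: 3.15
tool_pos: [0.4631, -0.1331, 0.1147]
tool_rot: [3.141, -0.0, 2.078]
contact_force: [0.4, 0.2, 0.5]
opening: 0.0113
grip_force: 55.0
```

```bash
python3 go.py .463 -.132 .115 119.1
```

```text
t 3.15 pos [ 0.4631 -0.1331  0.1147] rot [179.99  -0.   119.08] F [0.4 0.2 0.5]
0.463 -0.132 0.115 119.1 travel [ 0.001   0.0005 -0.0003] dr [ 0.01 -0.   -0.02]
```

Call:
arm_command(fingers=[1,1,1,1,1,1,1,1], travel=[[0,0,-0.01],[0,0,-0.025],[0,0,-0.045],[0,0,-0.07],[0,0,-0.095],[0,0,-0.12],[0,0,-0.14],[0,0,-0.14]], dr=[[0,0,0],[0,0,0],[0,0,0],[0,0,0],[0,0,0],[0,0,0],[0,0,0],[0,0,0]])

```text
time: 3.82
tool_pos: [0.4646, -0.1338, 0.2582]
tool_rot: [3.138, 0.005, 2.078]
contact_force: [0.4, 0.2, -1.3]
opening: 0.0113
grip_force: 55.0
```

```bash
python3 go.py .509 .211 .255 92.5
```

```text
t 3.82 pos [ 0.4646 -0.1338  0.2582] rot [179.77   0.31 119.08] F [ 0.4  0.2 -1.3]
0.509 0.211 0.255 92.5 travel [0.2798 0.2064 0.0025] dr [ 0.3   0.25 26.59]
```

Call:
arm_command(fingers=[1,1,1,1,1,1,1,1], travel=[[0.012,0.009,0.002],[0.035,0.026,0.002],[0.06,0.044,0.002],[0.085,0.063,0.002],[0.11,0.081,0.002],[0.135,0.1,0.002],[0.16,0.118,0.002],[0.185,0.136,0.002]], dr=[[0,0,1],[0,0,3],[0,0,6],[0,0,9],[0,0,12],[0,0,15],[0,0,18],[0,0,21]])

```text
time: 4.48
tool_pos: [0.4911, 0.0962, 0.2508]
tool_rot: [-3.139, -0.0, 1.709]
contact_force: [0.8, 0.1, -3.2]
opening: 0.0116
grip_force: 55.0
```

```bash
python3 go.py .509 .211 .255 92.5
```

```text
t 4.48 pos [0.4911 0.0962 0.2508] rot [-1.7984e+02 -2.0000e-02  9.7930e+01] F [ 0.8  0.1 -3.2]
0.509 0.211 0.255 92.5 travel [ 0.1113  0.0335 -0.0042] dr [-0.16 -0.01  5.43]
```

Call:
arm_command(fingers=[1,1,1,1,1,1,1,1], travel=[[0.02,0.007,-0.004],[0.042,0.014,-0.004],[0.063,0.021,-0.004],[0.082,0.028,-0.004],[0.095,0.032,-0.004],[0.1,0.033,-0.004],[0.1,0.033,-0.004],[0.1,0.033,-0.004]], dr=[[0,0,2],[0,0,4],[0,0,5.4],[0,0,5.4],[0,0,5.4],[0,0,5.4],[0,0,5.4],[0,0,5.4]])

```text
time: 5.15
tool_pos: [0.5102, 0.1977, 0.256]
tool_rot: [-3.14, 0.001, 1.618]
contact_force: [-0.5, -0.3, -2.3]
opening: 0.0111
grip_force: 55.0
```

Call:
arm_command(fingers=[1,1,1], travel=[[0,0,0],[0,0,0],[0,0,0]], dr=[[0,0,0],[0,0,0],[0,0,0]])

```text
time: 5.4
tool_pos: [0.5106, 0.1975, 0.2568]
tool_rot: [3.141, 0.0, 1.616]
contact_force: [-0.4, 0.2, -1.7]
opening: 0.0108
grip_force: 55.0
```

```bash
python3 go.py .509 .211 .24 92.5; python3 - <<'E'
from cell import *;from h import *
b=read_camera('scene');cv2.imwrite('pics/s2.png',cv2.resize(b['color'][110:290,240:440],None,fx=3,fy=3))
W,_,_=cloud(b,290,400,100,260);rect(W,.21,.245,'frame')
rect(W,.178,.185,'collar?');rect(W,.113,.13,'hub')
E
```

```text
t 5.4 pos [0.5106 0.1975 0.2568] rot [179.98   0.    92.62] F [-0.4  0.2 -1.7]
0.509 0.211 0.24 92.5 travel [ 0.0136 -0.001   0.0168] dr [0.02 0.   0.12]
frame 463 mean [0.3989 0.1863 0.2246] zmed 0.2243 rect [273.9 170.6] [503.8 290.5] 14.5
collar? 119 mean [0.0665 0.0826 0.1815] zmed 0.1817 rect [249.2  87.4] [277.  537.4] 86.0
hub 356 mean [0.2712 0.1088 0.1203] zmed 0.1199 rect [278.9  96.2] [553.5 115.4] 18.2
```

View pics/s2.png

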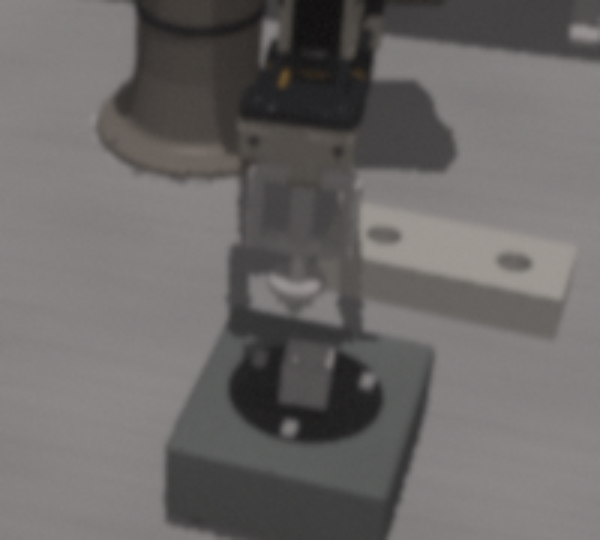

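The scene crop shows the paddle upright in the fingers, collar at (296,285) directly above the hub at (307,365), so the grasp is good. Aligning laterally and lowering to just above the mouth.

Call:
arm_command(fingers=[1,1,1,1,1,1,1,1], travel=[[0.007,-0.001,0],[0.013,-0.002,0.005],[0.013,-0.002,0.015],[0.013,-0.002,0.025],[0.013,-0.002,0.034],[0.013,-0.002,0.034],[0.013,-0.002,0.034],[0.013,-0.002,0.034]], dr=[[0,0,0],[0,0,0],[0,0,0],[0,0,0],[0,0,0],[0,0,0],[0,0,0],[0,0,0]])

```text
time: 6.12
tool_pos: [0.5081, 0.2111, 0.2227]
tool_rot: [3.141, -0.0, 1.617]
contact_force: [-0.6, 0.1, -3.0]
opening: 0.0114
grip_force: 55.0
```

```bash
python3 go.py .5083 .2106 .207 92.5; python3 - <<'E'
from cell import *;from h import *
b=read_camera('scene')
for n,X in dict(hub=[.5087,.2114,.1207],tip=[.5087,.2114,.127],collar=[.5087,.2114,.158]).items():print(n,np.round(proj(b,X),1))
u0,v0=300,195
cv2.imwrite('pics/s3.png',cv2.convertScaleAbs(cv2.resize(b['color'][v0:v0+60,u0:u0+80],None,fx=8,fy=8,interpolation=cv2.INTER_CUBIC),alpha=1.5))
E
```

```text
t 6.12 pos [0.5081 0.2111 0.2227] rot [179.99  -0.    92.67] F [-0.6  0.1 -3. ]
0.5083 0.2106 0.207 92.5 travel [-0.0006  0.0002  0.0157] dr [ 0.01 -0.    0.17]
hub [343.4 228.6]
tip [343.6 226.5]
collar [344.6 215.7]
```

View pics/s3.png

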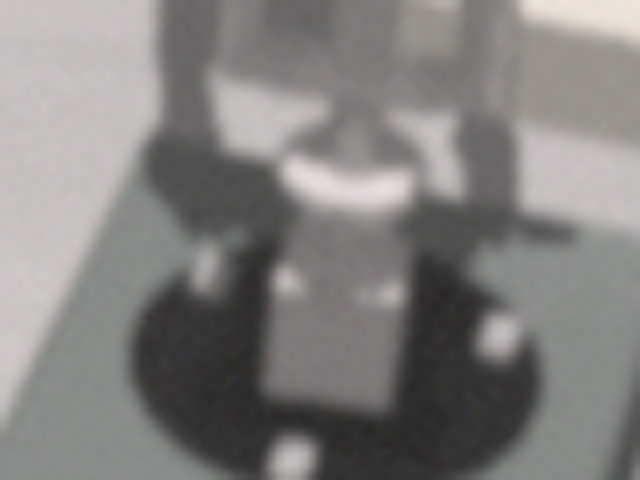

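The scene crop shows the pilot over the hub mouth (about (343,265)) and the collar centred at about (347,175). Lateral error is at most about 1 mm, so I'll lower slowly and feel.

Call:
arm_command(fingers=[1,1,1,1,1], travel=[[0,0,0.003],[0,0,0.006],[0,0,0.009],[0,0,0.011],[0,0,0.011]], dr=[[0,0,0],[0,0,0],[0,0,0],[0,0,0],[0,0,0]])

```text
time: 6.58
tool_pos: [0.5076, 0.2111, 0.211]
tool_rot: [-3.141, 0.0, 1.618]
contact_force: [-0.5, 0.2, -2.8]
opening: 0.0111
grip_force: 55.0
```

Call:
arm_command(fingers=[1,1,1,1,1], travel=[[0,0,0.003],[0,0,0.005],[0,0,0.007],[0,0,0.009],[0,0,0.009]], dr=[[0,0,0],[0,0,0],[0,0,0],[0,0,0],[0,0,0]])

```text
time: 7.0
tool_pos: [0.5078, 0.2112, 0.2022]
tool_rot: [-3.141, 0.0, 1.618]
contact_force: [1.2, -0.1, -2.5]
opening: 0.0115
grip_force: 55.0
```

The splines have meshed: the tip is now about 14.5 mm deep with no force. Next I'll push against the spring.

Call:
arm_command(fingers=[1,1,1,1,1,1], travel=[[0,0,0.002],[0,0,0.004],[0,0,0.006],[0,0,0.008],[0,0,0.01],[0,0,0.01]], dr=[[0,0,0],[0,0,0],[0,0,0],[0,0,0],[0,0,0],[0,0,0]], squeeze=60)

```text
time: 7.5
tool_pos: [0.5082, 0.2113, 0.1931]
tool_rot: [3.14, -0.0, 1.618]
contact_force: [-0.4, -0.7, 6.6]
opening: 0.0115
grip_force: 60.0
```

Call:
arm_command(fingers=[1,1,1,1,1,1], travel=[[0,0,0.001],[0,0,0.002],[0,0,0.003],[0,0,0.003],[0,0,0.003],[0,0,0.003]], dr=[[0,0,0],[0,0,0],[0,0,0],[0,0,0],[0,0,0],[0,0,0]])

```text
time: 8.0
tool_pos: [0.5085, 0.2114, 0.1907]
tool_rot: [3.139, -0.001, 1.618]
contact_force: [-0.2, 0.1, 6.9]
opening: 0.0109
grip_force: 60.0
```

Call:
arm_command(fingers=[1,1,1,1,1,1], travel=[[0,0,0.0005],[0,0,0.001],[0,0,0.0015],[0,0,0.0015],[0,0,0.0015],[0,0,0.0015]], dr=[[0,0,0],[0,0,0],[0,0,0],[0,0,0],[0,0,0],[0,0,0]])

```text
time: 8.5
tool_pos: [0.5088, 0.2114, 0.1906]
tool_rot: [3.138, -0.001, 1.618]
contact_force: [-2.6, -1.1, 16.0]
opening: 0.0108
grip_force: 60.0
```

Call:
arm_command(fingers=[1,1,1,1,1,1], travel=[[0,0,0.0005],[0,0,0.0005],[0,0,0.0005],[0,0,0.0005],[0,0,0.0005],[0,0,0.0005]], dr=[[0,0,0],[0,0,0],[0,0,0],[0,0,0],[0,0,0],[0,0,0]])

```text
time: 9.0
tool_pos: [0.5089, 0.2115, 0.1906]
tool_rot: [3.137, -0.001, 1.618]
contact_force: [-3.5, -0.9, 17.8]
opening: 0.0114
grip_force: 60.1
```

```bash
python3 - <<'E'
from cell import *;from h import *
b=read_camera('scene');s=observe();print(s['tool_pos'],s['contact_force'],s['torque'])
cv2.imwrite('pics/s4.png',cv2.convertScaleAbs(cv2.resize(b['color'][180:260,290:400],None,fx=7,fy=7,interpolation=cv2.INTER_CUBIC),alpha=1.5))
E
```

```text
[0.50894114 0.21148613 0.19059381] [-2.96218   -1.084784  17.9428326] [-0.28053065  0.702902    0.03195693]
```

View pics/s4.png

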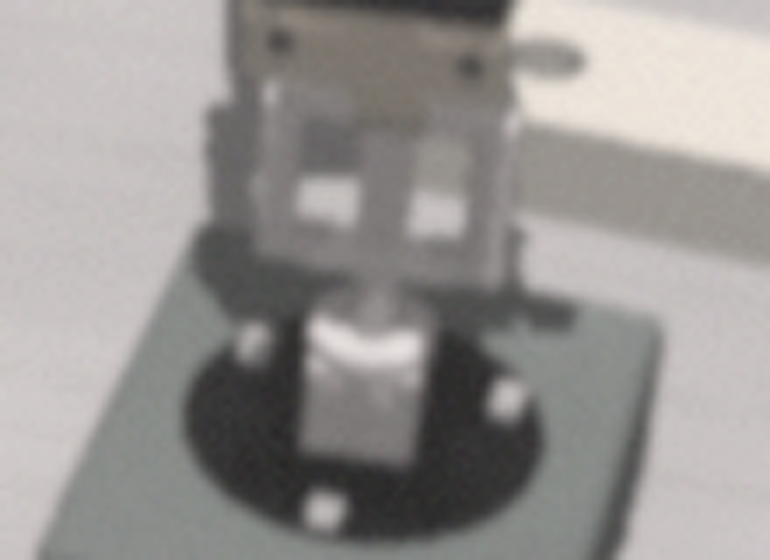

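The picture shows the collar (368,345) lying on the hub face with no gap and the paddle upright. The tool height hasn't changed while the force rose to 18 N, so it is fully home.

```bash
python3 -c "
from cell import *
print(hand_in())"
```

```text
the job is handed in; nothing more can be done
None
```

The paddle is meshed and fully home in the mixer drive, and the gripper is still pressing it down (about 18 N at the wrist); I handed the job in at about 9 s without touching the hook, pan, bowl or jar.

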